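# Put three clay pots back on their own saucers

### The arm

A 6-joint arm with a two-finger parallel gripper is mounted at the origin on the work surface. World frame = base frame: x ahead of the robot, y to its left, z up, the work surface at z = 0. Lengths are in m, angles in rad, forces in N, time in s.
With the tool pointing down it reaches from about 0.225 to 0.875 m from the base axis. Payload 3.4 kg.
Tool frame: the origin (TCP) lies at the very end of the fingers, on their centre line; the grasp point (between the pads) lies 19 mm behind it; z points along the fingers, y is the line along which they close (so a half turn about z gives the same grasp; the last joint's range is limited). The gripper opens to 85 mm and grips with 20 to 120 N. Pads are 22 mm wide; open, the fingers measure 114 mm over their backs; the gripper's body (76 mm by 85 mm) begins 54 mm behind the grasp point. The pads swing forward as they close: fully open they stand 13 mm farther back than shut.
Start: joints at [1.054, 0.276, 1.505, -0, 1.361, -0.121], TCP at [0.222, 0.531, 0.231] pointing down, gripper open.
Joint ranges: [-2.89, 2.89], [-0.75, 2.08], [0.22, 2.7], [-1.18, 4.32], [0.11, 2.71], [-2.7, 2.7]. Speed limits (rad/s): [2.57, 2.57, 3.14, 3.14, 3.14, 3.14].

### API

Orientations are given as a unit quaternion [w, x, y, z].
In Python, from rig import get_state, optics, sign_off gives the robot as it stands.
- The arm moves only by the tool send_rows, never from a script. Its argument "increments" is a list of rows, each an object with "gripper": the gripper's target within -1 to 1 (shut at 1, half-way at 0, fully open at -1); "linear": the shift along the world's x, y, z in m, a list of three; "delta_rot": the turn, a rotation vector about the world's x, y, z in rad, a list of three. In form: [{"gripper": gripper, "linear": [dx, dy, dz], "delta_rot": [rx, ry, rz]}, ...]. A call has 1 to 8 rows; each row is the pose to reach, as a shift and turn from the pose commanded when the call began; what a row does not reach only later rows make up. A row lasts 1/10 s, in which the tool goes at most 50 mm and 8.59 degrees, less where a joint would pass 70% of its speed; a pose out of reach is approached as far as the arm can. A call with a gripper value outside its range is refused whole. The fingers move at their own pace and stop on an object; "newtons" is the grip in N (left out, the last holds). Time passes only in rows, so rows that repeat a pose let the fingers close. It gives the time, the measured TCP pose, the force, the opening and the grip force at its end, in the units of the state.
- get_state(): the state, without advancing time (a new reading comes with each control period).
- optics.get_image(name): name is "side" or "top" or "wrist"; returns a dict with "pixels" (420x560x3 uint8, blue, green, red), "K" (3x3 intrinsics, pixels), "rvec" (rotation vector, rad) and "tvec" (3), from world to camera coordinates, as OpenCV has them; the wrist camera has in their place "T_tool_cam" (4x4, takes a point from camera to tool coordinates, whose origin is the TCP and whose axes are the flange's). Camera axes: x right, y down, z forward; pixel columns grow to the right and rows downward; lengths in m; the calibration is good to about 2 mm. A picture is of the moment at which its call begins: read the wrist's pose just before it. There is no depth.
- sign_off(): hands the job in; it is judged then, once.
The state is a dict: "clock": time; "qpos": joint angles; "qd": joint speeds; "effort": joint torques, N m; "position": TCP position; "ee_rot": TCP orientation; "contact_force": force on the tool from outside, world axes, zero at the start; "moment": the same for the moment, N m; "width": finger opening in m; "gripper_force": force on a finger pad.
Only numpy, scipy, OpenCV 4.12 (cv2) and the standard library are available. Lean on these libraries where they do the work, as an engineer would, in place of code of your own. Each camera call takes 0.05 s, during which the arm holds its last target. There are 200 camera calls.

### The job

The three clay pots on the oak bench have been put back on each other's saucers. Change them round so that each stands upright in the middle of the saucer of its own size: the large pot on the large saucer, the medium on the medium, the small on the small; the empty cork mat is there to park a pot on meanwhile. Do not drop or tip the pots, and leave the saucers, the trowel, the shoe horn and the carabiner where they lie.

Things in the scene. Friction and masses are not known exactly. Their poses are not given: they have to be found in the camera images.
- pot_small: the small one of three like-shaped, empty terracotta flower pots: 42 mm tall, with a straight rim band 42 mm across over its top 13 mm, tapering below that to a foot 29 mm across; the wall of the band is about 6 mm thick. Round and upright; origin at the centre of its underside, z up, yaw has no meaning. It starts on a saucer that is not its own.
- pot_medium: the medium one of three like-shaped, empty terracotta flower pots: 52 mm tall, with a straight rim band 55 mm across over its top 14 mm, tapering below that to a foot 37 mm across; the wall of the band is about 6 mm thick. Round and upright; origin at the centre of its underside, z up, yaw has no meaning. It starts on a saucer that is not its own.
- pot_large: the large one of three like-shaped, empty terracotta flower pots: 62 mm tall, with a straight rim band 68 mm across over its top 16 mm, tapering below that to a foot 45 mm across; the wall of the band is about 6 mm thick. Round and upright; origin at the centre of its underside, z up, yaw has no meaning. It starts on a saucer that is not its own.
- saucer_small: the small one of three like-shaped, loose terracotta saucers: 68 mm across its rim, 60 mm across its foot, 12 mm tall, wall 3.5 mm, with a flat floor 4 mm thick on which the pot stands; it belongs to the small pot. Origin at the centre of its underside, on the bench.
- saucer_medium: the medium one of three like-shaped, loose terracotta saucers: 84 mm across its rim, 74 mm across its foot, 13 mm tall, wall 3.5 mm, with a flat floor 4 mm thick on which the pot stands; it belongs to the medium pot. Origin at the centre of its underside, on the bench.
- saucer_large: the large one of three like-shaped, loose terracotta saucers: 100 mm across its rim, 90 mm across its foot, 14 mm tall, wall 3.5 mm, with a flat floor 4 mm thick on which the pot stands; it belongs to the large pot. Origin at the centre of its underside, on the bench.
- cork_mat: a round cork mat 120 mm across and 5 mm thick, fixed flat on the bench and empty at the start: a free spot. Origin at the centre of its underside.
- trowel: a green plastic garden trowel, 240 mm long, 56 mm wide and 30 mm high, lying loose among the pots, blade away from the robot. Origin midway along it, on the bench; its x axis runs along it. Not part of the job.
- shoe_horn: a dark wooden shoe horn, 170 mm long, 36 mm wide and under 10 mm high, lying loose among the pots. Origin midway along it, on the bench; its x axis runs along it. Not part of the job.
- carabiner: a stainless steel carabiner, 84 by 52 mm and 12 mm thick, lying loose among the pots. Origin at its middle, on the bench; its x axis runs along it. Not part of the job.
Not all that is in view belongs to the job. What is shaped like the pot_large but green, purple or turquoise is not meant.

How it is judged:
By the outcome, as a careful person would: the job done as asked, in the order asked, and still so for the second after the job is handed in, with the robot touching nothing.
It also fails if it takes over 107 s, if anything falls off the work surface, if the arm or the gripper's body presses on something with over 40 N, if the wrist force passes 120 N, or if a joint passes its speed limit or range.

## Working session

There is one attempt and no reset: what is moved stays moved. The work goes in short steps, Python scripts to look and compute and a tool call to move; the robot and the scene stay as the last step left them, time stands still between calls to the robot, and variables do not carry over. Pictures are saved under pics/ and viewed, at most 18 in all, crops included, and the job is handed in when it is done.

Besides the shell and the picture viewer there is one more tool, called after "Request:" as name(argument=value, ...), one argument or row to a line, values as JSON. send_rows: Moves the arm, as the interface text tells. Its arguments: {"type":"object","properties":{"increments":{"type":"array"},"newtons":{"type":"number"}},"required":["increments"]}

```bash
ls; mkdir -p pics
python3 - <<'E'
from rig import get_state, optics
import cv2
print(get_state())
for n in ("top","side"):
    d=optics.get_image(n); cv2.imwrite(f"pics/{n}0.png",d["pixels"]); print(n,d["K"],d["rvec"],d["tvec"])
E
```

```text
pics
{'clock': 0.0, 'qpos': array([ 1.05397619e+00,  2.76584190e-01,  1.50618306e+00, -8.57119325e-06,
        1.36066772e+00, -1.21000850e-01]), 'qd': array([-0.00057754, -0.0009476 ,  0.00057117, -0.00108207,  0.00074279,
       -0.0013278 ]), 'effort': array([-2.27109849e-03, -4.16761100e+01, -2.45807111e+01, -3.46591014e-04,
        1.10049875e-02,  1.31077570e-05]), 'position': array([0.22143703, 0.53006187, 0.23042597]), 'ee_rot': array([-2.84833142e-04,  1.96619243e-01,  9.80479487e-01, -8.76023877e-04]), 'contact_force': array([ 0.42607338, -0.2871323 ,  0.45736023]), 'moment': array([-0.00479299, -0.03323246,  0.01488914]), 'gripper_force': 0.0, 'width': 0.08513152435376321}
top [[432.26990648   0.         271.58450522]
 [  0.         432.26990648 209.82526979]
 [  0.           0.           1.        ]] [ 2.17512769 -2.15221612  0.15003617] [0.02519506 0.48805364 1.0314434 ]
side [[381.40378799   0.         274.60900307]
 [  0.         381.40378799 210.04513798]
 [  0.           0.           1.        ]] [ 0.25140651 -2.69128674  1.44155287] [0.48640911 0.09459416 0.80844211]
```

View pics/top0.png

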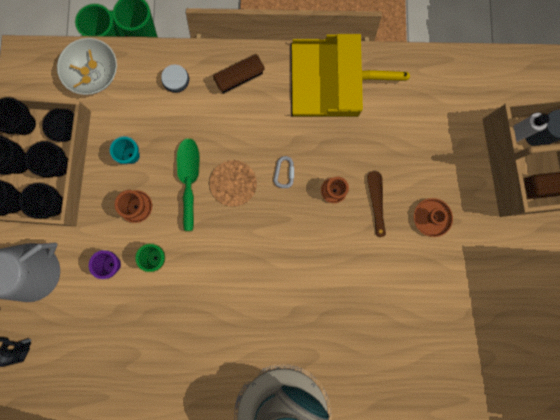

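View pics/side0.png

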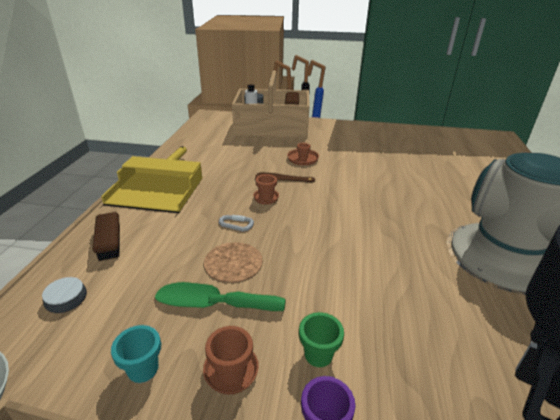

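Top view: the three terracotta pots are at (133,206), large; (335,189), medium; and (433,217), small on the widest saucer. The look-alikes are turquoise (124,150), green (150,258) and purple (104,265). The mat is at (232,183). Next I'll measure these and check a close crop.

```bash
cat > h.py <<'E'
import numpy as np, cv2
from rig import get_state, optics
from scipy.spatial.transform import Rotation as R
def cam(name):
    s=get_state(); d=optics.get_image(name)
    if name=="wrist":
        q=s["ee_rot"]; T=np.eye(4); T[:3,:3]=R.from_quat([q[1],q[2],q[3],q[0]]).as_matrix(); T[:3,3]=s["position"]
        T=T@d["T_tool_cam"]; d["Rw"]=T[:3,:3]; d["c"]=T[:3,3]
    else:
        Rm=cv2.Rodrigues(np.array(d["rvec"],float))[0]; d["Rw"]=Rm.T; d["c"]=-Rm.T@np.ravel(d["tvec"])
    return d
def ray(d,px,z):
    v=d["Rw"]@np.linalg.solve(d["K"],[px[0],px[1],1.]); return d["c"]+v*(z-d["c"][2])/v[2]
def mask(img):
    h=cv2.cvtColor(img,cv2.COLOR_BGR2HSV)
    return ((h[...,0]<=11)&(h[...,1]>120)&(h[...,2]>40)).astype(np.uint8)*255
def blobs(d,amin=150):
    m=cv2.morphologyEx(mask(d["pixels"]),cv2.MORPH_OPEN,np.ones((3,3),np.uint8))
    cs=[c for c in cv2.findContours(m,cv2.RETR_EXTERNAL,cv2.CHAIN_APPROX_NONE)[0] if cv2.contourArea(c)>amin]
    return m,cs
E
python3 - <<'E'
from h import *
d=cam("top"); m,cs=blobs(d)
for c in cs:
    e=cv2.fitEllipse(cv2.convexHull(c)); x,y,w,h=cv2.boundingRect(c)
    print(x,y,w,h,cv2.contourArea(c), ray(d,e[0],.012).round(3), ray(d,e[0],.05).round(3), "axes mm",[round(1000*a*abs(d['c'][2])/432) for a in e[1]])
print("mat",ray(d,(232,183),.005))
i=d["pixels"]
cr=[cv2.resize(i[v-35:v+35,u-35:u+35],(260,260),interpolation=cv2.INTER_CUBIC) for u,v in((133,206),(335,189),(433,217))]
ms=[cv2.cvtColor(cv2.resize(m[v-35:v+35,u-35:u+35],(260,260)),8) for u,v in((133,206),(335,189),(433,217))]
cv2.imwrite("pics/crop.png",np.vstack([np.hstack(cr),np.hstack(ms)]))
w=optics.get_image("wrist"); print(w["K"],w["T_tool_cam"])
E
```

```text
414 199 38 37 951.0 [ 0.477 -0.373  0.012] [ 0.473 -0.358  0.05 ] axes mm [92, 95]
115 190 37 32 813.5 [0.498 0.375 0.012] [0.493 0.364 0.05 ] axes mm [78, 93]
323 178 25 24 395.0 [ 0.544 -0.129  0.012] [ 0.537 -0.123  0.05 ] axes mm [60, 68]
mat [0.55817628 0.13087221 0.005     ]
[[371.12778239   0.         284.59637748]
 [  0.         371.12778239 207.24822012]
 [  0.           0.           1.        ]] [[-4.54428278e-04 -9.48514830e-01 -3.16732397e-01  8.23634348e-02]
 [ 9.99999801e-01 -2.92179917e-04 -5.59750772e-04 -3.85335895e-04]
 [ 4.38389063e-04 -3.16732588e-01  9.48514774e-01 -1.41635789e-01]
 [ 0.00000000e+00  0.00000000e+00  0.00000000e+00  1.00000000e+00]]
```

View pics/crop.png

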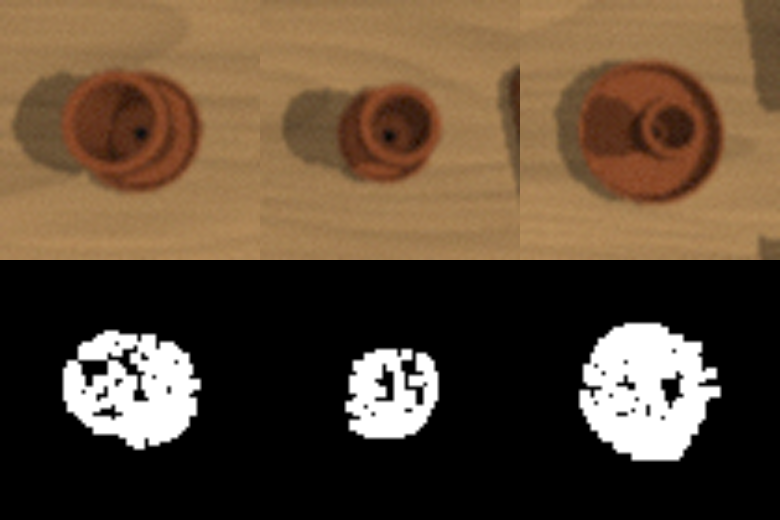

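The crop confirms it: left is the large pot on the medium saucer, middle is the medium pot on the small saucer, right is the small pot on the large saucer. Plan: small→mat, large→large saucer, medium→medium saucer, small→small saucer.

Run:
```python
from h import *
d=cam("top")
for p,z in (((129,202.8),.066),((337.7,187.4),.056),((438,215.7),.046)): print(ray(d,p,z).round(3))
```

```text
[0.496 0.368 0.066]
[ 0.541 -0.129  0.056]
[ 0.476 -0.374  0.046]
```

Request:
send_rows(
  increments=[
    {"gripper":-1,"linear":[0.03,-0.05,0],"delta_rot":[0,0,0.1]},
    {"gripper":-1,"linear":[0.06,-0.1,0],"delta_rot":[0,0,0.2]},
    {"gripper":-1,"linear":[0.1,-0.13,0],"delta_rot":[0,0,0.3]},
    {"gripper":-1,"linear":[0.14,-0.16,0],"delta_rot":[0,0,0.396]},
    {"gripper":-1,"linear":[0.19,-0.166,0],"delta_rot":[0,0,0.396]},
    {"gripper":-1,"linear":[0.23,-0.166,0],"delta_rot":[0,0,0.396]},
    {"gripper":-1,"linear":[0.27,-0.166,0],"delta_rot":[0,0,0.396]},
    {"gripper":-1,"linear":[0.27,-0.166,0],"delta_rot":[0,0,0.396]},
  ],
)

```text
clock: 1.05
position: [0.4977, 0.3637, 0.2302]
ee_rot: [0.002, 0.002, 1.0, -0.0]
contact_force: [-1.3, 0.5, -0.4]
width: 0.0853
gripper_force: 0.0
```

```bash
cat >> h.py <<'E'
def look(tag):
    d=cam("wrist"); cv2.imwrite(f"pics/{tag}.png",d["pixels"]); np.savez(f"{tag}.npz",K=d["K"],Rw=d["Rw"],c=d["c"],pixels=d["pixels"]); return d
E
python3 - <<'E'
from h import *
look("w_large"); print(get_state()["position"])
E
```

```text
[0.49413647 0.36385934 0.23013359]
```

View pics/w_large.png

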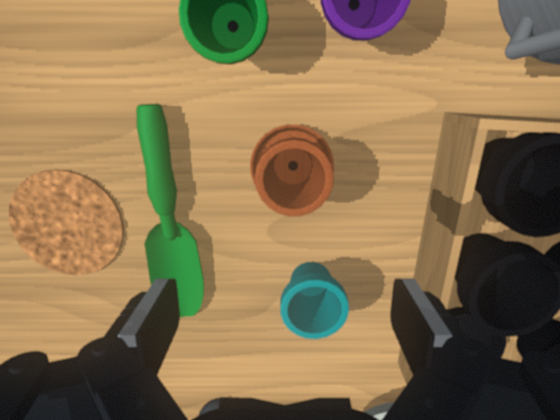

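The wrist view shows the large rim ellipse spanning (253–333, 135–216), with the medium saucer peeking out above it and the green trowel to the left. I'll fit circles of known radius to the outline points.

```bash
cat >> h.py <<'E'
from scipy.optimize import least_squares
def circ(d,items,px=None):
    """items: (z,radius,init xy); outline points cast at z, robust fit of a centre with known radius"""
    m,cs=blobs(d,800); out=[]
    for z,r,x0 in items:
        c=min(cs,key=lambda c:np.linalg.norm(ray(d,np.array(cv2.moments(c)["m10"]/cv2.moments(c)["m00"]).repeat(1).tolist()+[cv2.moments(c)["m01"]/cv2.moments(c)["m00"]],z)[:2]-x0))
        P=np.array([ray(d,p[0],z)[:2] for p in c])
        f=lambda x:np.linalg.norm(P-x[:2],axis=1)-r
        s=least_squares(f,x0,loss="cauchy",f_scale=.001).x
        inl=abs(f(s))<.002; g=least_squares(lambda x:np.linalg.norm(P[inl]-x[:2],axis=1)-x[2],[*s,r]).x
        ang=np.degrees(np.arctan2(*(P[inl]-s).T[::-1])).astype(int)
        print("z",z,"centre",s.round(4),"inl",inl.sum(),len(P),"freefit",g.round(4),"angs",np.histogram(ang,8,(-180,180))[0])
        out.append(s)
    return out
E
python3 - <<'E'
from h import *
d=dict(np.load("w_large.npz"))
circ(d,[(.066,.034,(.496,.368)),(.013,.042,(.498,.367))])
E
```

```text
z 0.066 centre [0.4901 0.3707] inl 192 280 freefit [0.4905 0.3707 0.0337] angs [ 6 33 28 27 29 28 34  7]
z 0.013 centre [0.5007 0.3731] inl 165 280 freefit [0.5005 0.3733 0.0421] angs [31 17 26 29 30  9  0 23]
```

Request:
send_rows(
  increments=[
    {"gripper":-1,"linear":[0,-0.05,0],"delta_rot":[0,0,0]},
    {"gripper":-1,"linear":[0.01,-0.1,0],"delta_rot":[0,0,0]},
    {"gripper":-1,"linear":[0.02,-0.15,0],"delta_rot":[0,0,0]},
    {"gripper":-1,"linear":[0.03,-0.2,0],"delta_rot":[0,0,0]},
    {"gripper":-1,"linear":[0.04,-0.25,0],"delta_rot":[0,0,0]},
    {"gripper":-1,"linear":[0.05,-0.3,0],"delta_rot":[0,0,0]},
    {"gripper":-1,"linear":[0.05,-0.35,0],"delta_rot":[0,0,0]},
    {"gripper":-1,"linear":[0.05,-0.4,0],"delta_rot":[0,0,0]},
  ],
)

```text
clock: 1.9
position: [0.5404, -0.0312, 0.2315]
ee_rot: [-0.0, -0.001, 1.0, 0.0]
contact_force: [0.2, -0.1, -0.0]
width: 0.0856
gripper_force: 0.0
```

Request:
send_rows(
  increments=[
    {"gripper":-1,"linear":[0,-0.05,0],"delta_rot":[0,0,0]},
    {"gripper":-1,"linear":[0,-0.09,0],"delta_rot":[0,0,0]},
    {"gripper":-1,"linear":[0,-0.09,0],"delta_rot":[0,0,0]},
    {"gripper":-1,"linear":[0,-0.09,0],"delta_rot":[0,0,0]},
  ],
)

```text
clock: 2.3
position: [0.5407, -0.12, 0.2312]
ee_rot: [-0.0, 0.001, 1.0, 0.001]
contact_force: [0.3, 0.8, 0.0]
width: 0.0851
gripper_force: 0.0
```

Run:
```python
from h import *
d=look("w_med"); print(d["c"]);circ(d,[(.056,.0275,(.541,-.129)),(.012,.034,(.542,-.128))])
```

```text
[ 0.45838613 -0.12011077  0.37294299]
z 0.056 centre [ 0.5382 -0.1267] inl 157 267 freefit [ 0.5384 -0.1265  0.0269] angs [15 16 19 21 22 21 19 24]
z 0.012 centre [ 0.5468 -0.1241] inl 103 267 freefit [ 0.5469 -0.1237  0.0341] angs [21 11 24 24 12  0  0 11]
```

Request:
send_rows(
  increments=[
    {"gripper":-1,"linear":[-0.01,-0.05,0],"delta_rot":[0,0,0]},
    {"gripper":-1,"linear":[-0.02,-0.1,0],"delta_rot":[0,0,0]},
    {"gripper":-1,"linear":[-0.04,-0.15,0],"delta_rot":[0,0,0]},
    {"gripper":-1,"linear":[-0.06,-0.2,0],"delta_rot":[0,0,0]},
    {"gripper":-1,"linear":[-0.07,-0.245,0],"delta_rot":[0,0,0]},
    {"gripper":-1,"linear":[-0.07,-0.245,0],"delta_rot":[0,0,0]},
    {"gripper":-1,"linear":[-0.07,-0.245,0],"delta_rot":[0,0,0]},
    {"gripper":-1,"linear":[-0.07,-0.245,0],"delta_rot":[0,0,0]},
  ],
)

```text
clock: 3.15
position: [0.4724, -0.3631, 0.2313]
ee_rot: [0.0, -0.001, 1.0, 0.001]
contact_force: [-0.4, 0.3, 0.4]
width: 0.0855
gripper_force: 0.0
```

Run:
```python
from h import *
d=look("w_small"); print(d["c"]);circ(d,[(.046,.021,(.476,-.374)),(.014,.050,(.478,-.373))])
a=[cv2.resize(cv2.imread(f"pics/{n}.png"),(400,300)) for n in("w_med","w_small")]
cv2.imwrite("pics/ms.png",np.hstack(a))
```

```text
[ 0.38992315 -0.36345928  0.37292167]
z 0.046 centre [ 0.4793 -0.384 ] inl 42 308 freefit [ 0.4747 -0.3776  0.028 ] angs [ 0  4 18 20  0  0  0  0]
z 0.014 centre [ 0.4742 -0.3746] inl 135 308 freefit [ 0.4749 -0.3725  0.048 ] angs [ 0  0  0 11 35 35 37 17]
```

View pics/ms.png

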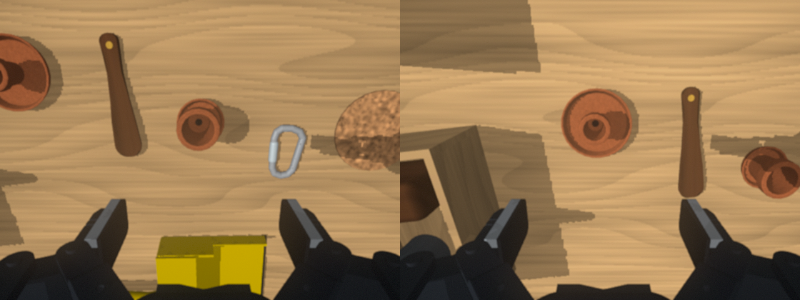

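In the left half, the medium pot rim is at about (279,177) full-size, with the shoe horn, carabiner and mat clear of it. In the right half, the small rim is at about (274,178) inside the large saucer, centred near (277,171).

Run:
```python
from h import *
d=dict(np.load("w_small.npz"))
print(ray(d,(274.4,177.8),.046),ray(d,(277.5,171.5),.014))
i=cv2.resize(d["pixels"][110:240,210:350],None,fx=4,fy=4,interpolation=cv2.INTER_CUBIC)
cv2.imwrite("pics/cs.png",i)
```

```text
[ 0.47095052 -0.37212117  0.046     ] [ 0.47248607 -0.36986287  0.014     ]
```

View pics/cs.png

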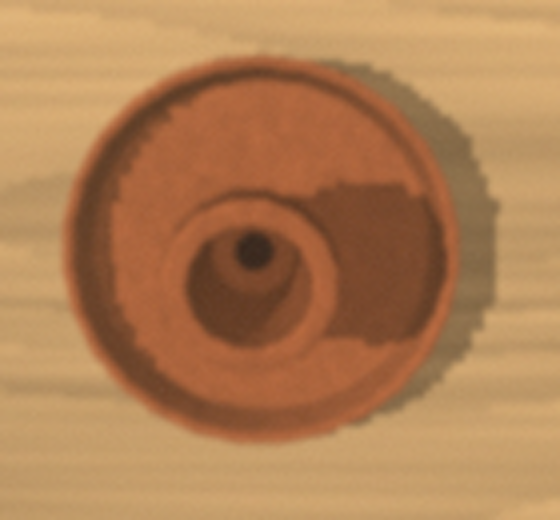

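Request:
send_rows(
  increments=[
    {"gripper":-1,"linear":[0,-0.008,-0.05],"delta_rot":[0,0,0]},
    {"gripper":-1,"linear":[0,-0.008,-0.09],"delta_rot":[0,0,0]},
    {"gripper":-1,"linear":[0,-0.008,-0.12],"delta_rot":[0,0,0]},
    {"gripper":-1,"linear":[0,-0.008,-0.12],"delta_rot":[0,0,0]},
    {"gripper":-1,"linear":[0,-0.008,-0.12],"delta_rot":[0,0,0]},
  ],
)

```text
clock: 3.7
position: [0.4726, -0.3723, 0.1119]
ee_rot: [0.0, -0.001, 1.0, 0.0]
contact_force: [0.3, 0.5, 0.4]
width: 0.0854
gripper_force: 0.0
```

Run:
```python
from h import *
d=look("w_small2"); print(get_state()["position"],d["c"])
```

```text
[ 0.47320282 -0.37327495  0.1130862 ] [ 0.39014085 -0.37245502  0.25352529]
```

View pics/w_small2.png

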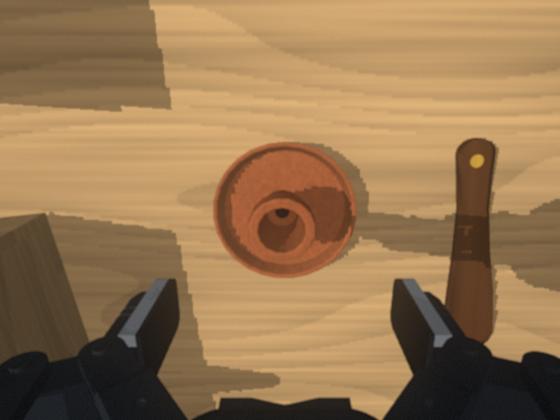

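The small rim is at (282,229), directly below the TCP; the saucer centre is at (285,209). I'll descend and grip.

Request:
send_rows(
  increments=[
    {"gripper":-1,"linear":[0,0,-0.04],"delta_rot":[0,0,0]},
    {"gripper":-1,"linear":[0,0,-0.07],"delta_rot":[0,0,0]},
    {"gripper":-1,"linear":[0,0,-0.094],"delta_rot":[0,0,0]},
    {"gripper":-1,"linear":[0,0,-0.094],"delta_rot":[0,0,0]},
    {"gripper":-0.3,"linear":[0,0,-0.094],"delta_rot":[0,0,0]},
    {"gripper":0,"linear":[0,0,-0.094],"delta_rot":[0,0,0]},
    {"gripper":0.1,"linear":[0,0,-0.094],"delta_rot":[0,0,0]},
    {"gripper":0.1,"linear":[0,0,-0.094],"delta_rot":[0,0,0]},
  ],
  newtons=25,
)

```text
clock: 4.55
position: [0.4728, -0.3746, 0.0195]
ee_rot: [0.001, -0.0, 1.0, -0.001]
contact_force: [0.1, -0.3, 6.8]
width: 0.0406
gripper_force: 24.8
```

Request:
send_rows(
  increments=[
    {"gripper":0.3,"linear":[0,0,0],"delta_rot":[0,0,0]},
    {"gripper":0.3,"linear":[0,0,0],"delta_rot":[0,0,0]},
    {"gripper":0.3,"linear":[0,0,0],"delta_rot":[0,0,0]},
  ],
)

```text
clock: 4.85
position: [0.4728, -0.3746, 0.0195]
ee_rot: [0.001, -0.0, 1.0, -0.001]
contact_force: [-0.1, -0.2, 7.3]
width: 0.0406
gripper_force: 24.8
```

Request:
send_rows(
  increments=[
    {"gripper":0.3,"linear":[0,0,0.01],"delta_rot":[0,0,0]},
    {"gripper":0.3,"linear":[0,0,0.03],"delta_rot":[0,0,0]},
    {"gripper":0.3,"linear":[0,0,0.06],"delta_rot":[0,0,0]},
    {"gripper":0.3,"linear":[0,0,0.1],"delta_rot":[0,0,0]},
    {"gripper":0.3,"linear":[0,0,0.14],"delta_rot":[0,0,0]},
    {"gripper":0.3,"linear":[0,0,0.17],"delta_rot":[0,0,0]},
    {"gripper":0.3,"linear":[0,0,0.18],"delta_rot":[0,0,0]},
    {"gripper":0.3,"linear":[0,0,0.18],"delta_rot":[0,0,0]},
  ],
)

```text
clock: 5.65
position: [0.4722, -0.3741, 0.1991]
ee_rot: [0.001, -0.0, 1.0, -0.001]
contact_force: [-0.5, 0.3, -0.8]
width: 0.0406
gripper_force: 25.5
```

Run:
```python
from h import *
d=look("w_small3"); print(d["c"]); circ(d,[(.014,.050,(.473,-.372))])
```

```text
[ 0.38939005 -0.37366551  0.34053428]
z 0.014 centre [ 0.4728 -0.3732] inl 142 354 freefit [ 0.4747 -0.3724  0.0481] angs [ 0  0 11 39 39 37 16  0]
```

View pics/w_small3.png

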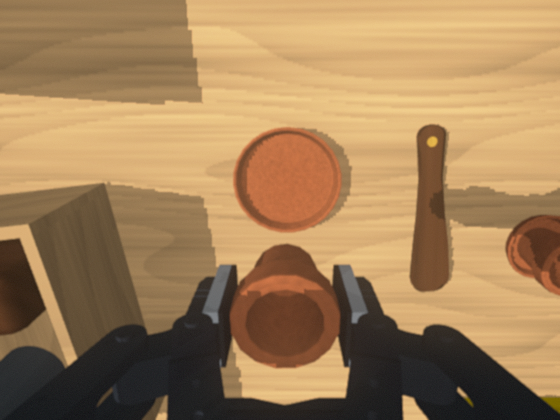

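The pot is held upright at (285,305), and the empty large saucer is at (287,179), giving (0.472,-0.372). Carrying the pot to the mat.

Request:
send_rows(
  increments=[
    {"gripper":0.3,"linear":[0.005,0.03,0],"delta_rot":[0,0,0]},
    {"gripper":0.3,"linear":[0.01,0.07,0],"delta_rot":[0,0,0]},
    {"gripper":0.3,"linear":[0.02,0.11,0],"delta_rot":[0,0,0]},
    {"gripper":0.3,"linear":[0.03,0.15,0],"delta_rot":[0,0,0]},
    {"gripper":0.3,"linear":[0.04,0.19,0],"delta_rot":[0,0,0]},
    {"gripper":0.3,"linear":[0.05,0.23,0],"delta_rot":[0,0,0]},
    {"gripper":0.3,"linear":[0.06,0.27,0],"delta_rot":[0,0,0]},
    {"gripper":0.3,"linear":[0.07,0.31,0],"delta_rot":[0,0,0]},
  ],
)

```text
clock: 6.5
position: [0.5403, -0.0616, 0.1946]
ee_rot: [-0.003, 0.0, 1.0, 0.001]
contact_force: [0.8, 0.4, -1.1]
width: 0.0405
gripper_force: 25.5
```

Request:
send_rows(
  increments=[
    {"gripper":0.3,"linear":[0.005,0.04,0],"delta_rot":[0,0,0]},
    {"gripper":0.3,"linear":[0.01,0.08,0],"delta_rot":[0,0,0]},
    {"gripper":0.3,"linear":[0.016,0.12,0],"delta_rot":[0,0,0]},
    {"gripper":0.3,"linear":[0.016,0.16,0],"delta_rot":[0,0,0]},
    {"gripper":0.3,"linear":[0.016,0.185,0],"delta_rot":[0,0,0]},
    {"gripper":0.3,"linear":[0.016,0.195,0],"delta_rot":[0,0,0]},
    {"gripper":0.3,"linear":[0.016,0.195,0],"delta_rot":[0,0,0]},
    {"gripper":0.3,"linear":[0.016,0.195,0],"delta_rot":[0,0,0]},
  ],
)

```text
clock: 7.3
position: [0.5572, 0.1303, 0.1962]
ee_rot: [-0.001, 0.0, 1.0, -0.001]
contact_force: [0.4, -0.7, -0.4]
width: 0.0403
gripper_force: 25.6
```

Request:
send_rows(
  increments=[
    {"gripper":0.3,"linear":[0,0,-0.04],"delta_rot":[0,0,0]},
    {"gripper":0.3,"linear":[0,0,-0.09],"delta_rot":[0,0,0]},
    {"gripper":0.3,"linear":[0,0,-0.13],"delta_rot":[0,0,0]},
    {"gripper":0.3,"linear":[0,0,-0.155],"delta_rot":[0,0,0]},
    {"gripper":0.3,"linear":[0,0,-0.168],"delta_rot":[0,0,0]},
    {"gripper":0.3,"linear":[0,0,-0.172],"delta_rot":[0,0,0]},
    {"gripper":0.3,"linear":[0,0,-0.172],"delta_rot":[0,0,0]},
    {"gripper":0.3,"linear":[0,0,-0.172],"delta_rot":[0,0,0]},
  ],
)

```text
clock: 8.1
position: [0.5591, 0.1312, 0.0268]
ee_rot: [0.002, 0.0, 1.0, 0.0]
contact_force: [0.2, -0.6, -0.8]
width: 0.0406
gripper_force: 25.5
```

Request:
send_rows(
  increments=[
    {"gripper":0.3,"linear":[0,0,-0.002],"delta_rot":[0,0,0]},
    {"gripper":0.3,"linear":[0,0,-0.004],"delta_rot":[0,0,0]},
    {"gripper":0.3,"linear":[0,0,-0.0055],"delta_rot":[0,0,0]},
    {"gripper":0.3,"linear":[0,0,-0.0055],"delta_rot":[0,0,0]},
  ],
)

```text
clock: 8.5
position: [0.558, 0.1316, 0.0205]
ee_rot: [0.001, -0.0, 1.0, 0.0]
contact_force: [-1.8, -0.4, 3.7]
width: 0.0405
gripper_force: 25.9
```

Request:
send_rows(
  increments=[
    {"gripper":-0.1,"linear":[0,0,0],"delta_rot":[0,0,0]},
    {"gripper":-0.4,"linear":[0,0,0],"delta_rot":[0,0,0]},
    {"gripper":-0.8,"linear":[0,0,0],"delta_rot":[0,0,0]},
    {"gripper":-1,"linear":[0,0,0],"delta_rot":[0,0,0]},
    {"gripper":-1,"linear":[0,0,0.02],"delta_rot":[0,0,0]},
    {"gripper":-1,"linear":[0,0,0.06],"delta_rot":[0,0,0]},
    {"gripper":-1,"linear":[0,0,0.1],"delta_rot":[0,0,0]},
    {"gripper":-1,"linear":[0,0,0.15],"delta_rot":[0,0,0]},
  ],
)

```text
clock: 9.3
position: [0.5564, 0.1312, 0.1699]
ee_rot: [-0.002, -0.0, 1.0, -0.0]
contact_force: [1.2, -1.0, -0.1]
width: 0.0857
gripper_force: 0.0
```

Request:
send_rows(
  increments=[
    {"gripper":-1,"linear":[-0.01,0.04,0],"delta_rot":[0,0,0]},
    {"gripper":-1,"linear":[-0.03,0.09,0],"delta_rot":[0,0,0]},
    {"gripper":-1,"linear":[-0.05,0.14,0],"delta_rot":[0,0,0]},
    {"gripper":-1,"linear":[-0.06,0.18,0],"delta_rot":[0,0,0]},
    {"gripper":-1,"linear":[-0.065,0.22,0],"delta_rot":[0,0,0]},
    {"gripper":-1,"linear":[-0.065,0.238,0],"delta_rot":[0,0,0]},
    {"gripper":-1,"linear":[-0.065,0.238,0],"delta_rot":[0,0,0]},
    {"gripper":-1,"linear":[-0.065,0.238,0],"delta_rot":[0,0,0]},
  ],
)

```text
clock: 10.1
position: [0.4927, 0.3685, 0.1694]
ee_rot: [-0.0, -0.0, 1.0, -0.001]
contact_force: [-0.2, -0.3, -0.4]
width: 0.0857
gripper_force: 0.0
```

Run:
```python
from h import *
d=look("w_large2"); print(d["c"],get_state()["position"]); circ(d,[(.066,.034,(.491,.370))])
```

```text
[0.4103928  0.36878152 0.31107111] [0.49290667 0.3679674  0.16949067]
z 0.066 centre [0.49   0.3712] inl 255 416 freefit [0.4904 0.3712 0.0337] angs [ 6 54 33 34 35 32 49 12]
```

View pics/w_large2.png

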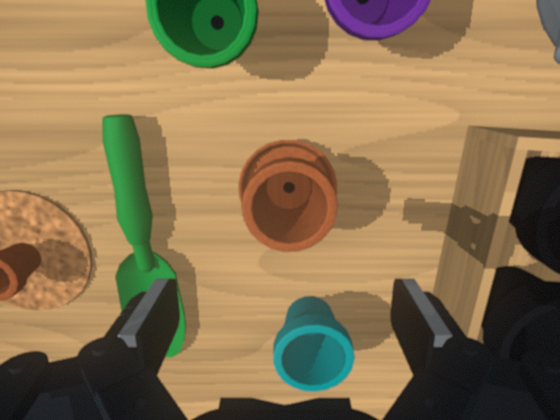

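The parked pot is upright on the mat (left edge), and the large rim is centred at (289,204), giving (0.490,0.3715). The fingers clear the trowel and the turquoise pot.

Request:
send_rows(
  increments=[
    {"gripper":-1,"linear":[-0.0025,0.0035,-0.03],"delta_rot":[0,0,0]},
    {"gripper":-1,"linear":[-0.0025,0.0035,-0.06],"delta_rot":[0,0,0]},
    {"gripper":-1,"linear":[-0.0025,0.0035,-0.07],"delta_rot":[0,0,0]},
    {"gripper":-1,"linear":[-0.0025,0.0035,-0.07],"delta_rot":[0,0,0]},
  ],
)

```text
clock: 10.55
position: [0.4897, 0.3709, 0.0983]
ee_rot: [-0.002, 0.001, 1.0, -0.001]
contact_force: [0.6, 0.2, -0.0]
width: 0.0854
gripper_force: 0.0
```

Request:
send_rows(
  increments=[
    {"gripper":-1,"linear":[0,0.0005,-0.03],"delta_rot":[0,0,0]},
    {"gripper":-1,"linear":[0,0.0005,-0.055],"delta_rot":[0,0,0]},
    {"gripper":-1,"linear":[0,0.0005,-0.068],"delta_rot":[0,0,0]},
    {"gripper":-1,"linear":[0,0.0005,-0.068],"delta_rot":[0,0,0]},
    {"gripper":-0.7,"linear":[0,0.0005,-0.068],"delta_rot":[0,0,0]},
    {"gripper":-0.5,"linear":[0,0.0005,-0.068],"delta_rot":[0,0,0]},
    {"gripper":-0.4,"linear":[0,0.0005,-0.068],"delta_rot":[0,0,0]},
    {"gripper":-0.3,"linear":[0,0.0005,-0.068],"delta_rot":[0,0,0]},
  ],
  newtons=30,
)

```text
clock: 11.35
position: [0.4917, 0.3741, 0.0339]
ee_rot: [0.002, -0.0, 1.0, 0.001]
contact_force: [-0.1, -0.6, 6.9]
width: 0.0678
gripper_force: 34.3
```

Request:
send_rows(
  increments=[
    {"gripper":-0.2,"linear":[0,0,0],"delta_rot":[0,0,0]},
    {"gripper":-0.2,"linear":[0,0,0],"delta_rot":[0,0,0]},
  ],
)

```text
clock: 11.55
position: [0.4917, 0.3741, 0.0338]
ee_rot: [0.002, -0.0, 1.0, 0.001]
contact_force: [0.3, -0.5, 6.4]
width: 0.0677
gripper_force: 34.3
```

Request:
send_rows(
  increments=[
    {"gripper":-0.2,"linear":[0,0,0.01],"delta_rot":[0,0,0]},
    {"gripper":-0.2,"linear":[0,0,0.03],"delta_rot":[0,0,0]},
    {"gripper":-0.2,"linear":[0,0,0.06],"delta_rot":[0,0,0]},
    {"gripper":-0.2,"linear":[0,0,0.1],"delta_rot":[0,0,0]},
    {"gripper":-0.2,"linear":[0,0,0.14],"delta_rot":[0,0,0]},
    {"gripper":-0.2,"linear":[0,0,0.17],"delta_rot":[0,0,0]},
    {"gripper":-0.2,"linear":[0,0,0.18],"delta_rot":[0,0,0]},
    {"gripper":-0.2,"linear":[0,0,0.18],"delta_rot":[0,0,0]},
  ],
)

```text
clock: 12.35
position: [0.4906, 0.3739, 0.2134]
ee_rot: [0.001, -0.0, 1.0, 0.001]
contact_force: [-0.5, -0.5, -1.6]
width: 0.0679
gripper_force: 34.3
```

Run:
```python
from h import *
d=look("w_large3"); print(d["c"],get_state()["position"])
```

```text
[0.40777583 0.37361725 0.35482767] [0.48969927 0.37327284 0.21140041]
```

View pics/w_large3.png

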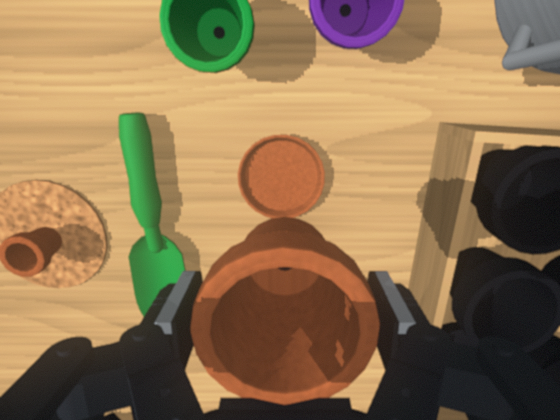

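The large pot is held upright. The medium saucer is unmoved at (282,176), giving (0.491,0.371). Carrying the pot to the large saucer.

Request:
send_rows(
  increments=[
    {"gripper":-0.2,"linear":[0,-0.03,0],"delta_rot":[0,0,0]},
    {"gripper":-0.2,"linear":[0,-0.07,0],"delta_rot":[0,0,0]},
    {"gripper":-0.2,"linear":[0,-0.11,0],"delta_rot":[0,0,0]},
    {"gripper":-0.2,"linear":[0,-0.15,0],"delta_rot":[0,0,0]},
    {"gripper":-0.2,"linear":[0,-0.19,0],"delta_rot":[0,0,0]},
    {"gripper":-0.2,"linear":[0,-0.23,0],"delta_rot":[0,0,0]},
    {"gripper":-0.2,"linear":[0,-0.27,0],"delta_rot":[0,0,0]},
    {"gripper":-0.2,"linear":[0,-0.31,0],"delta_rot":[0,0,0]},
  ],
)

```text
clock: 13.2
position: [0.4883, 0.062, 0.2092]
ee_rot: [-0.003, -0.0, 1.0, 0.0]
contact_force: [0.6, -0.4, -1.1]
width: 0.068
gripper_force: 34.3
```

Request:
send_rows(
  increments=[
    {"gripper":-0.2,"linear":[0,-0.04,0],"delta_rot":[0,0,0]},
    {"gripper":-0.2,"linear":[0,-0.08,0],"delta_rot":[0,0,0]},
    {"gripper":-0.2,"linear":[0,-0.12,0],"delta_rot":[0,0,0]},
    {"gripper":-0.2,"linear":[0,-0.16,0],"delta_rot":[0,0,0]},
    {"gripper":-0.2,"linear":[0,-0.2,0],"delta_rot":[0,0,0]},
    {"gripper":-0.2,"linear":[0,-0.24,0],"delta_rot":[0,0,0]},
    {"gripper":-0.2,"linear":[0,-0.28,0],"delta_rot":[0,0,0]},
    {"gripper":-0.2,"linear":[0,-0.32,0],"delta_rot":[0,0,0]},
  ],
)

```text
clock: 14.0
position: [0.4886, -0.2573, 0.2089]
ee_rot: [-0.002, 0.0, 1.0, 0.002]
contact_force: [0.4, -0.1, -0.4]
width: 0.0678
gripper_force: 34.3
```

Request:
send_rows(
  increments=[
    {"gripper":-0.2,"linear":[-0.005,-0.04,0],"delta_rot":[0,0,0]},
    {"gripper":-0.2,"linear":[-0.01,-0.08,0],"delta_rot":[0,0,0]},
    {"gripper":-0.2,"linear":[-0.015,-0.105,0],"delta_rot":[0,0,0]},
    {"gripper":-0.2,"linear":[-0.015,-0.115,0],"delta_rot":[0,0,0]},
    {"gripper":-0.2,"linear":[-0.015,-0.115,0],"delta_rot":[0,0,0]},
    {"gripper":-0.2,"linear":[-0.015,-0.115,0],"delta_rot":[0,0,0]},
  ],
)

```text
clock: 14.6
position: [0.4749, -0.3699, 0.2105]
ee_rot: [-0.001, -0.0, 1.0, 0.002]
contact_force: [-0.8, 0.9, -0.3]
width: 0.0678
gripper_force: 34.3
```

Request:
send_rows(
  increments=[
    {"gripper":-0.2,"linear":[0,-0.002,-0.04],"delta_rot":[0,0,0]},
    {"gripper":-0.2,"linear":[0,-0.002,-0.085],"delta_rot":[0,0,0]},
    {"gripper":-0.2,"linear":[0,-0.002,-0.125],"delta_rot":[0,0,0]},
    {"gripper":-0.2,"linear":[0,-0.002,-0.15],"delta_rot":[0,0,0]},
    {"gripper":-0.2,"linear":[0,-0.002,-0.162],"delta_rot":[0,0,0]},
    {"gripper":-0.2,"linear":[0,-0.002,-0.167],"delta_rot":[0,0,0]},
    {"gripper":-0.2,"linear":[0,-0.002,-0.167],"delta_rot":[0,0,0]},
  ],
)

```text
clock: 15.3
position: [0.4758, -0.3732, 0.0453]
ee_rot: [0.0, -0.001, 1.0, -0.0]
contact_force: [0.0, 0.5, 0.3]
width: 0.0676
gripper_force: 34.3
```

Request:
send_rows(
  increments=[
    {"gripper":-0.2,"linear":[0,0.001,-0.004],"delta_rot":[0,0,0]},
    {"gripper":-0.2,"linear":[0,0.001,-0.008],"delta_rot":[0,0,0]},
    {"gripper":-0.2,"linear":[0,0.001,-0.01],"delta_rot":[0,0,0]},
    {"gripper":-0.2,"linear":[0,0.001,-0.011],"delta_rot":[0,0,0]},
    {"gripper":-0.2,"linear":[0,0.001,-0.011],"delta_rot":[0,0,0]},
  ],
)

```text
clock: 15.8
position: [0.4752, -0.3727, 0.034]
ee_rot: [0.0, -0.0, 1.0, -0.0]
contact_force: [-0.7, 0.5, -1.2]
width: 0.0675
gripper_force: 34.3
```

Request:
send_rows(
  increments=[
    {"gripper":-0.2,"linear":[0,0,-0.001],"delta_rot":[0,0,0]},
    {"gripper":-0.2,"linear":[0,0,-0.001],"delta_rot":[0,0,0]},
  ],
)

```text
clock: 16.0
position: [0.4752, -0.3727, 0.0339]
ee_rot: [0.0, -0.0, 1.0, -0.0]
contact_force: [-1.8, 0.9, 4.9]
width: 0.0677
gripper_force: 34.7
```

Request:
send_rows(
  increments=[
    {"gripper":-0.7,"linear":[0,0,0],"delta_rot":[0,0,0]},
    {"gripper":-0.9,"linear":[0,0,0],"delta_rot":[0,0,0]},
    {"gripper":-1,"linear":[0,0,0],"delta_rot":[0,0,0]},
    {"gripper":-1,"linear":[0,0,0],"delta_rot":[0,0,0]},
    {"gripper":-1,"linear":[0,0,0.02],"delta_rot":[0,0,0]},
    {"gripper":-1,"linear":[0,0,0.06],"delta_rot":[0,0,0]},
    {"gripper":-1,"linear":[0,0,0.11],"delta_rot":[0,0,0]},
    {"gripper":-1,"linear":[0,0,0.16],"delta_rot":[0,0,0]},
  ],
)

```text
clock: 16.8
position: [0.4748, -0.3722, 0.1939]
ee_rot: [-0.0, -0.0, 1.0, 0.001]
contact_force: [0.7, -0.5, -0.6]
width: 0.0853
gripper_force: 0.0
```

Request:
send_rows(
  increments=[
    {"gripper":-1,"linear":[0,0,0.02],"delta_rot":[0,0,0]},
    {"gripper":-1,"linear":[0,0,0.02],"delta_rot":[0,0,0]},
    {"gripper":-1,"linear":[0,0,0.02],"delta_rot":[0,0,0]},
  ],
)

```text
clock: 17.1
position: [0.4749, -0.3723, 0.2124]
ee_rot: [-0.0, -0.0, 1.0, 0.0]
contact_force: [-0.1, 0.5, -0.3]
width: 0.0853
gripper_force: 0.0
```

Run:
```python
from h import *
d=look("w_L"); print(d["c"],get_state()["position"]);circ(d,[(.066,.034,(.472,-.371)),(.014,.05,(.472,-.372))])
i=cv2.resize(d["pixels"][100:290,190:400],None,fx=3.5,fy=3,interpolation=cv2.INTER_CUBIC)
cv2.imwrite("pics/cL.png",cv2.resize(d["pixels"][100:290,190:400],None,fx=3,fy=3,interpolation=cv2.INTER_CUBIC))
```

```text
[ 0.39251308 -0.37228505  0.35405205] [ 0.47445578 -0.37180879  0.2112265 ]
z 0.066 centre [ 0.4739 -0.373 ] inl 136 322 freefit [ 0.4736 -0.3729  0.0345] angs [ 0 18 20 29 29 30 10  0]
z 0.014 centre [ 0.4803 -0.3668] inl 147 322 freefit [ 0.4804 -0.3668  0.0499] angs [39 14 27 36  5  0  0 26]
```

View pics/cL.png

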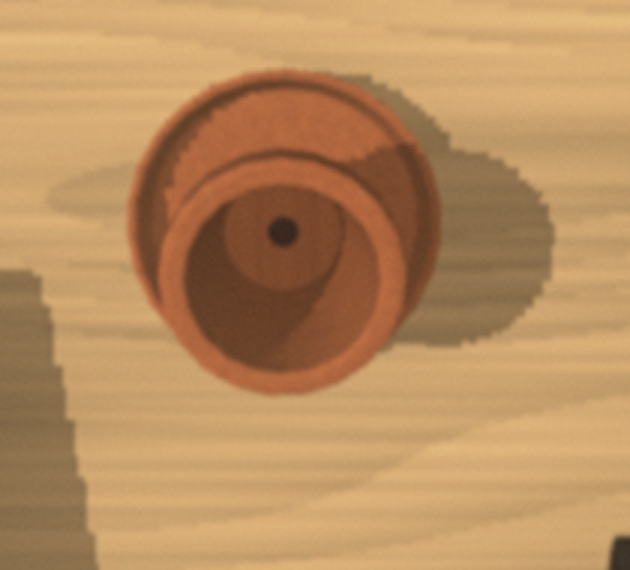

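The large pot stands upright in the large saucer: drain hole at crop (283,232) against saucer centre (284,221), about 3 mm off centre, which is fine. Next the medium pot.

Request:
send_rows(
  increments=[
    {"gripper":-1,"linear":[0.01,0.05,0],"delta_rot":[0,0,0]},
    {"gripper":-1,"linear":[0.02,0.1,0],"delta_rot":[0,0,0]},
    {"gripper":-1,"linear":[0.04,0.15,0],"delta_rot":[0,0,0]},
    {"gripper":-1,"linear":[0.05,0.2,0],"delta_rot":[0,0,0]},
    {"gripper":-1,"linear":[0.064,0.245,-0.04],"delta_rot":[0,0,0]},
    {"gripper":-1,"linear":[0.064,0.245,-0.07],"delta_rot":[0,0,0]},
    {"gripper":-1,"linear":[0.064,0.245,-0.07],"delta_rot":[0,0,0]},
    {"gripper":-1,"linear":[0.064,0.245,-0.07],"delta_rot":[0,0,0]},
  ],
)

```text
clock: 17.95
position: [0.538, -0.1273, 0.1411]
ee_rot: [-0.002, -0.001, 1.0, 0.001]
contact_force: [0.9, 0.1, -0.6]
width: 0.0854
gripper_force: 0.0
```

Run:
```python
from h import *
d=look("w_med2"); print(d["c"],get_state()["position"]);circ(d,[(.056,.0275,(.538,-.127))])
cv2.imwrite("pics/cM.png",cv2.resize(d["pixels"][110:290,150:420],None,fx=2.5,fy=2.5,interpolation=cv2.INTER_CUBIC))
```

```text
[ 0.45624737 -0.12752165  0.28312518] [ 0.53927228 -0.12839257  0.14268358]
z 0.056 centre [ 0.5375 -0.1266] inl 175 286 freefit [ 0.5379 -0.1264  0.0273] angs [ 0 22 28 30 30 28 37  0]
```

View pics/cM.png

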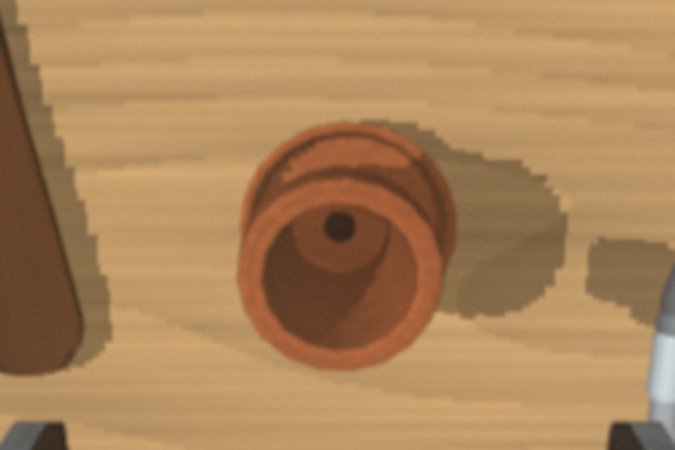

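The medium rim is at crop (340,272), fit (0.538,-0.1265). The shoe horn and carabiner lie outside the finger span.

Request:
send_rows(
  increments=[
    {"gripper":-1,"linear":[-0.001,0.0015,-0.04],"delta_rot":[0,0,0]},
    {"gripper":-1,"linear":[-0.001,0.0015,-0.08],"delta_rot":[0,0,0]},
    {"gripper":-1,"linear":[-0.001,0.0015,-0.115],"delta_rot":[0,0,0]},
    {"gripper":-1,"linear":[-0.001,0.0015,-0.115],"delta_rot":[0,0,0]},
    {"gripper":-0.6,"linear":[-0.001,0.0015,-0.115],"delta_rot":[0,0,0]},
    {"gripper":-0.3,"linear":[-0.001,0.0015,-0.115],"delta_rot":[0,0,0]},
    {"gripper":-0.1,"linear":[-0.001,0.0015,-0.115],"delta_rot":[0,0,0]},
    {"gripper":0,"linear":[-0.001,0.0015,-0.115],"delta_rot":[0,0,0]},
  ],
  newtons=30,
)

```text
clock: 18.8
position: [0.5404, -0.1274, 0.0308]
ee_rot: [0.003, -0.0, 1.0, -0.001]
contact_force: [-0.6, -1.0, 6.7]
width: 0.054
gripper_force: 31.4
```

Request:
send_rows(
  increments=[
    {"gripper":0.1,"linear":[0,0,0],"delta_rot":[0,0,0]},
    {"gripper":0.1,"linear":[0,0,0],"delta_rot":[0,0,0]},
  ],
)

```text
clock: 19.0
position: [0.5404, -0.1274, 0.0308]
ee_rot: [0.003, -0.0, 1.0, -0.001]
contact_force: [-0.4, -1.2, 6.4]
width: 0.054
gripper_force: 31.4
```

Request:
send_rows(
  increments=[
    {"gripper":0.1,"linear":[0,0,0.01],"delta_rot":[0,0,0]},
    {"gripper":0.1,"linear":[0,0,0.03],"delta_rot":[0,0,0]},
    {"gripper":0.1,"linear":[0,0,0.06],"delta_rot":[0,0,0]},
    {"gripper":0.1,"linear":[0,0,0.1],"delta_rot":[0,0,0]},
    {"gripper":0.1,"linear":[0,0,0.14],"delta_rot":[0,0,0]},
    {"gripper":0.1,"linear":[0,0,0.17],"delta_rot":[0,0,0]},
    {"gripper":0.1,"linear":[0,0,0.18],"delta_rot":[0,0,0]},
    {"gripper":0.1,"linear":[0,0,0.18],"delta_rot":[0,0,0]},
  ],
)

```text
clock: 19.8
position: [0.5389, -0.1262, 0.2099]
ee_rot: [0.002, -0.0, 1.0, -0.001]
contact_force: [0.4, -1.3, -0.7]
width: 0.054
gripper_force: 31.8
```

Run:
```python
from h import *
d=look("w_med3"); print(d["c"],get_state()["position"]);circ(d,[(.012,.034,(.542,-.127))])
m,cs=blobs(d,800); print([cv2.boundingRect(c) for c in cs])
```

```text
[ 0.45592184 -0.12600908  0.35116871] [ 0.53785945 -0.12584893  0.20789238]
z 0.012 centre [ 0.5386 -0.1248] inl 94 242 freefit [ 0.5405 -0.1239  0.0321] angs [ 0  0  6 25 28 25 10  0]
[(212, 235, 146, 140), (258, 143, 65, 67), (0, 46, 65, 114)]
```

View pics/w_med3.png

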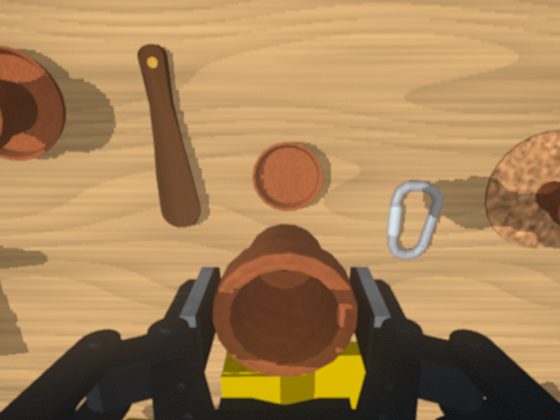

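The small saucer is clear at (288,176), giving (0.539,-0.123), and the medium pot is held upright. Carrying it to the medium saucer.

Request:
send_rows(
  increments=[
    {"gripper":0.1,"linear":[-0.003,0.03,0],"delta_rot":[0,0,0]},
    {"gripper":0.1,"linear":[-0.006,0.07,0],"delta_rot":[0,0,0]},
    {"gripper":0.1,"linear":[-0.01,0.11,0],"delta_rot":[0,0,0]},
    {"gripper":0.1,"linear":[-0.014,0.15,0],"delta_rot":[0,0,0]},
    {"gripper":0.1,"linear":[-0.018,0.19,0],"delta_rot":[0,0,0]},
    {"gripper":0.1,"linear":[-0.022,0.23,0],"delta_rot":[0,0,0]},
    {"gripper":0.1,"linear":[-0.026,0.27,0],"delta_rot":[0,0,0]},
    {"gripper":0.1,"linear":[-0.03,0.31,0],"delta_rot":[0,0,0]},
  ],
)

```text
clock: 20.65
position: [0.5063, 0.1852, 0.2052]
ee_rot: [-0.002, -0.0, 1.0, -0.001]
contact_force: [1.4, 0.0, -1.0]
width: 0.0544
gripper_force: 31.9
```

Request:
send_rows(
  increments=[
    {"gripper":0.1,"linear":[-0.005,0.04,0],"delta_rot":[0,0,0]},
    {"gripper":0.1,"linear":[-0.01,0.08,0],"delta_rot":[0,0,0]},
    {"gripper":0.1,"linear":[-0.017,0.12,0],"delta_rot":[0,0,0]},
    {"gripper":0.1,"linear":[-0.017,0.155,0],"delta_rot":[0,0,0]},
    {"gripper":0.1,"linear":[-0.017,0.178,0],"delta_rot":[0,0,0]},
    {"gripper":0.1,"linear":[-0.017,0.187,0],"delta_rot":[0,0,0]},
    {"gripper":0.1,"linear":[-0.017,0.187,0],"delta_rot":[0,0,0]},
    {"gripper":0.1,"linear":[-0.017,0.187,0],"delta_rot":[0,0,0]},
  ],
)

```text
clock: 21.45
position: [0.4907, 0.3695, 0.2066]
ee_rot: [-0.001, 0.0, 1.0, -0.001]
contact_force: [-0.3, -0.4, -0.4]
width: 0.0544
gripper_force: 31.9
```

Request:
send_rows(
  increments=[
    {"gripper":0.1,"linear":[0,0.001,-0.04],"delta_rot":[0,0,0]},
    {"gripper":0.1,"linear":[0,0.001,-0.085],"delta_rot":[0,0,0]},
    {"gripper":0.1,"linear":[0,0.001,-0.125],"delta_rot":[0,0,0]},
    {"gripper":0.1,"linear":[0,0.001,-0.15],"delta_rot":[0,0,0]},
    {"gripper":0.1,"linear":[0,0.001,-0.162],"delta_rot":[0,0,0]},
    {"gripper":0.1,"linear":[0,0.001,-0.166],"delta_rot":[0,0,0]},
    {"gripper":0.1,"linear":[0,0.001,-0.166],"delta_rot":[0,0,0]},
  ],
)

```text
clock: 22.15
position: [0.4919, 0.3716, 0.0424]
ee_rot: [0.0, 0.0, 1.0, 0.0]
contact_force: [-0.5, -0.5, -0.4]
width: 0.0545
gripper_force: 31.9
```

Request:
send_rows(
  increments=[
    {"gripper":0.1,"linear":[-0.001,0,-0.004],"delta_rot":[0,0,0]},
    {"gripper":0.1,"linear":[-0.001,0,-0.008],"delta_rot":[0,0,0]},
    {"gripper":0.1,"linear":[-0.001,0,-0.011],"delta_rot":[0,0,0]},
    {"gripper":0.1,"linear":[-0.001,0,-0.012],"delta_rot":[0,0,0]},
    {"gripper":0.1,"linear":[-0.001,0,-0.012],"delta_rot":[0,0,0]},
  ],
)

```text
clock: 22.65
position: [0.4903, 0.3722, 0.0308]
ee_rot: [0.0, -0.0, 1.0, 0.0]
contact_force: [-0.2, -1.1, 4.0]
width: 0.0542
gripper_force: 32.2
```

Contact made. Release and rise.

Request:
send_rows(
  increments=[
    {"gripper":-0.3,"linear":[0,0,0],"delta_rot":[0,0,0]},
    {"gripper":-0.6,"linear":[0,0,0],"delta_rot":[0,0,0]},
    {"gripper":-1,"linear":[0,0,0],"delta_rot":[0,0,0]},
    {"gripper":-1,"linear":[0,0,0],"delta_rot":[0,0,0]},
    {"gripper":-1,"linear":[0,0,0.02],"delta_rot":[0,0,0]},
    {"gripper":-1,"linear":[0,0,0.06],"delta_rot":[0,0,0]},
    {"gripper":-1,"linear":[0,0,0.11],"delta_rot":[0,0,0]},
    {"gripper":-1,"linear":[0,0,0.15],"delta_rot":[0,0,0]},
  ],
)

```text
clock: 23.45
position: [0.4905, 0.3721, 0.182]
ee_rot: [0.001, -0.0, 1.0, 0.0]
contact_force: [0.5, 0.5, 0.1]
width: 0.0858
gripper_force: 0.0
```

Run:
```python
from h import *
d=look("w_M"); print(d["c"],get_state()["position"]);circ(d,[(.056,.0275,(.491,.371))])
cv2.imwrite("pics/cMM.png",cv2.resize(d["pixels"][100:290,190:400],None,fx=3,fy=3,interpolation=cv2.INTER_CUBIC))
```

```text
[0.40794162 0.37202244 0.32357711] [0.49385799 0.37415927 0.18940677]
z 0.056 centre [0.4884 0.3716] inl 113 321 freefit [0.4883 0.3718 0.0281] angs [ 0 10 21 24 27 19 12  0]
```

View pics/cMM.png

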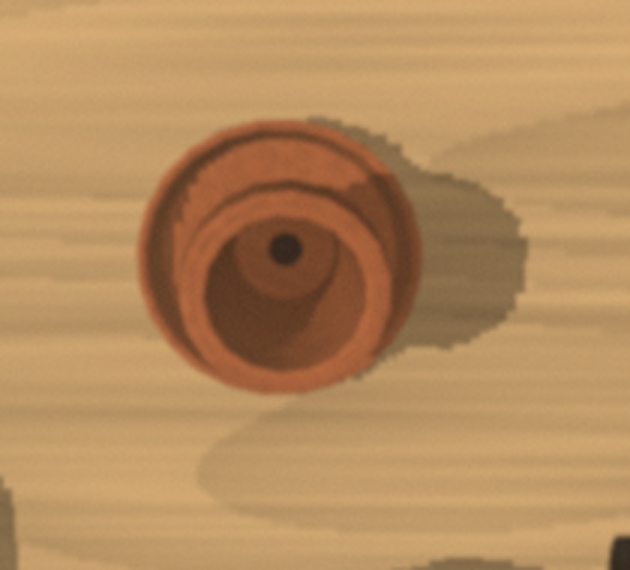

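Request:
send_rows(
  increments=[
    {"gripper":-1,"linear":[0.01,-0.05,0],"delta_rot":[0,0,0]},
    {"gripper":-1,"linear":[0.03,-0.1,0],"delta_rot":[0,0,0]},
    {"gripper":-1,"linear":[0.05,-0.15,0],"delta_rot":[0,0,0]},
    {"gripper":-1,"linear":[0.06,-0.19,0],"delta_rot":[0,0,0]},
    {"gripper":-1,"linear":[0.067,-0.235,0],"delta_rot":[0,0,0]},
    {"gripper":-1,"linear":[0.067,-0.24,-0.05],"delta_rot":[0,0,0]},
    {"gripper":-1,"linear":[0.067,-0.24,-0.06],"delta_rot":[0,0,0]},
    {"gripper":-1,"linear":[0.067,-0.24,-0.06],"delta_rot":[0,0,0]},
  ],
)

```text
clock: 24.3
position: [0.5553, 0.1318, 0.1177]
ee_rot: [-0.003, 0.0, 1.0, -0.0]
contact_force: [-0.2, 0.8, 0.2]
width: 0.0854
gripper_force: 0.0
```

The medium pot stands upright in the medium saucer: hole (286,249) against saucer centre (280,257), about 2 mm off. Now the small pot on the mat.

Run:
```python
from h import *
d=look("w_S"); print(d["c"],get_state()["position"])
cv2.imwrite("pics/cS.png",cv2.resize(d["pixels"][120:340,150:430],None,fx=2.5,fy=2.5,interpolation=cv2.INTER_CUBIC))
```

```text
[0.47364892 0.13193801 0.25976164] [0.55677227 0.13253137 0.11940576]
```

View pics/cS.png

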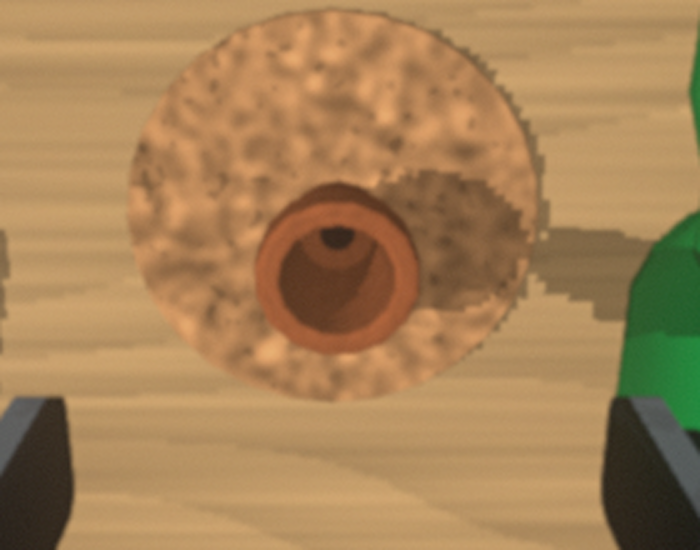

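The small pot is upright on the mat, rim at crop (338,276), giving (0.559,0.132).

Request:
send_rows(
  increments=[
    {"gripper":-1,"linear":[0.002,-0.001,-0.04],"delta_rot":[0,0,0]},
    {"gripper":-1,"linear":[0.002,-0.001,-0.075],"delta_rot":[0,0,0]},
    {"gripper":-1,"linear":[0.002,-0.001,-0.099],"delta_rot":[0,0,0]},
    {"gripper":-1,"linear":[0.002,-0.001,-0.099],"delta_rot":[0,0,0]},
    {"gripper":-0.3,"linear":[0.002,-0.001,-0.099],"delta_rot":[0,0,0]},
    {"gripper":0,"linear":[0.002,-0.001,-0.099],"delta_rot":[0,0,0]},
    {"gripper":0.1,"linear":[0.002,-0.001,-0.099],"delta_rot":[0,0,0]},
    {"gripper":0.1,"linear":[0.002,-0.001,-0.099],"delta_rot":[0,0,0]},
  ],
  newtons=25,
)

```text
clock: 25.15
position: [0.5607, 0.1313, 0.0229]
ee_rot: [0.002, -0.0, 1.0, 0.0]
contact_force: [-0.3, 1.4, 6.1]
width: 0.0407
gripper_force: 24.9
```

Request:
send_rows(
  increments=[
    {"gripper":0.3,"linear":[0,0,0],"delta_rot":[0,0,0]},
    {"gripper":0.3,"linear":[0,0,0],"delta_rot":[0,0,0]},
  ],
)

```text
clock: 25.35
position: [0.5607, 0.1314, 0.0229]
ee_rot: [0.002, 0.0, 1.0, 0.001]
contact_force: [-1.1, 0.1, 6.7]
width: 0.0404
gripper_force: 24.9
```

Request:
send_rows(
  increments=[
    {"gripper":0.3,"linear":[0,0,0.01],"delta_rot":[0,0,0]},
    {"gripper":0.3,"linear":[0,0,0.03],"delta_rot":[0,0,0]},
    {"gripper":0.3,"linear":[0,0,0.07],"delta_rot":[0,0,0]},
    {"gripper":0.3,"linear":[0,0,0.11],"delta_rot":[0,0,0]},
    {"gripper":0.3,"linear":[0,0,0.14],"delta_rot":[0,0,0]},
    {"gripper":0.3,"linear":[0,-0.01,0.15],"delta_rot":[0,0,0]},
    {"gripper":0.3,"linear":[-0.004,-0.04,0.15],"delta_rot":[0,0,0]},
    {"gripper":0.3,"linear":[-0.008,-0.08,0.15],"delta_rot":[0,0,0]},
  ],
)

```text
clock: 26.15
position: [0.5506, 0.0506, 0.1707]
ee_rot: [-0.0, -0.001, 1.0, 0.0]
contact_force: [1.4, -0.4, -1.6]
width: 0.0404
gripper_force: 25.5
```

Request:
send_rows(
  increments=[
    {"gripper":0.3,"linear":[-0.004,-0.04,0],"delta_rot":[0,0,0]},
    {"gripper":0.3,"linear":[-0.008,-0.08,0],"delta_rot":[0,0,0]},
    {"gripper":0.3,"linear":[-0.012,-0.12,0],"delta_rot":[0,0,0]},
    {"gripper":0.3,"linear":[-0.012,-0.15,0],"delta_rot":[0,0,0]},
    {"gripper":0.3,"linear":[-0.012,-0.168,0],"delta_rot":[0,0,0]},
    {"gripper":0.3,"linear":[-0.012,-0.174,0],"delta_rot":[0,0,0]},
    {"gripper":0.3,"linear":[-0.012,-0.174,0],"delta_rot":[0,0,0]},
    {"gripper":0.3,"linear":[-0.012,-0.174,0],"delta_rot":[0,0,0]},
  ],
)

```text
clock: 26.95
position: [0.5387, -0.1223, 0.1704]
ee_rot: [-0.001, -0.0, 1.0, 0.001]
contact_force: [0.5, -0.2, -0.5]
width: 0.0406
gripper_force: 25.5
```

Request:
send_rows(
  increments=[
    {"gripper":0.3,"linear":[0,-0.001,-0.04],"delta_rot":[0,0,0]},
    {"gripper":0.3,"linear":[0,-0.001,-0.08],"delta_rot":[0,0,0]},
    {"gripper":0.3,"linear":[0,-0.001,-0.11],"delta_rot":[0,0,0]},
    {"gripper":0.3,"linear":[0,-0.001,-0.13],"delta_rot":[0,0,0]},
    {"gripper":0.3,"linear":[0,-0.001,-0.138],"delta_rot":[0,0,0]},
    {"gripper":0.3,"linear":[0,-0.001,-0.139],"delta_rot":[0,0,0]},
    {"gripper":0.3,"linear":[0,-0.001,-0.139],"delta_rot":[0,0,0]},
  ],
)

```text
clock: 27.65
position: [0.54, -0.1237, 0.0326]
ee_rot: [0.001, -0.001, 1.0, -0.0]
contact_force: [-0.0, -0.2, 0.1]
width: 0.0405
gripper_force: 25.5
```

Request:
send_rows(
  increments=[
    {"gripper":0.3,"linear":[0,0,-0.004],"delta_rot":[0,0,0]},
    {"gripper":0.3,"linear":[0,0,-0.008],"delta_rot":[0,0,0]},
    {"gripper":0.3,"linear":[0,0,-0.01],"delta_rot":[0,0,0]},
    {"gripper":0.3,"linear":[0,0,-0.011],"delta_rot":[0,0,0]},
    {"gripper":0.3,"linear":[0,0,-0.011],"delta_rot":[0,0,0]},
  ],
)

```text
clock: 28.15
position: [0.5393, -0.1241, 0.0219]
ee_rot: [0.0, 0.0, 1.0, -0.0]
contact_force: [-0.6, 1.7, 5.6]
width: 0.0407
gripper_force: 26.1
```

Request:
send_rows(
  increments=[
    {"gripper":-0.1,"linear":[0,0,0],"delta_rot":[0,0,0]},
    {"gripper":-0.4,"linear":[0,0,0],"delta_rot":[0,0,0]},
    {"gripper":-0.8,"linear":[0,0,0],"delta_rot":[0,0,0]},
    {"gripper":-1,"linear":[0,0,0],"delta_rot":[0,0,0]},
    {"gripper":-1,"linear":[0,0,0.02],"delta_rot":[0,0,0]},
    {"gripper":-1,"linear":[0,0,0.06],"delta_rot":[0,0,0]},
    {"gripper":-1,"linear":[0,0,0.11],"delta_rot":[0,0,0]},
    {"gripper":-1,"linear":[0,0,0.15],"delta_rot":[0,0,0]},
  ],
)

```text
clock: 28.95
position: [0.5395, -0.1242, 0.1731]
ee_rot: [0.001, -0.0, 1.0, -0.0]
contact_force: [0.4, -0.3, -0.0]
width: 0.0855
gripper_force: 0.0
```

Run:
```python
from h import *
d=look("w_SS"); print(d["c"],get_state()["position"])
cv2.imwrite("pics/cSS.png",cv2.resize(d["pixels"][120:280,190:400],None,fx=3,fy=3,interpolation=cv2.INTER_CUBIC))
def hole(d,box):
    x,y,w,h=box; g=cv2.GaussianBlur(cv2.cvtColor(d["pixels"],6),(5,5),0)[y:y+h,x:x+w]
    _,_,p,_=cv2.minMaxLoc(g); return p[0]+x,p[1]+y
p=hole(d,(260,160,60,60)); m,cs=blobs(d,800)
print(p,ray(d,p,.010),[cv2.boundingRect(c) for c in cs])
```

```text
[ 0.45690162 -0.12409191  0.31458539] [ 0.54334156 -0.12549044  0.17983646]
(283, 183) [ 0.5373041  -0.12575953  0.01      ] [(255, 149, 62, 75), (0, 58, 37, 108)]
```

View pics/cSS.png

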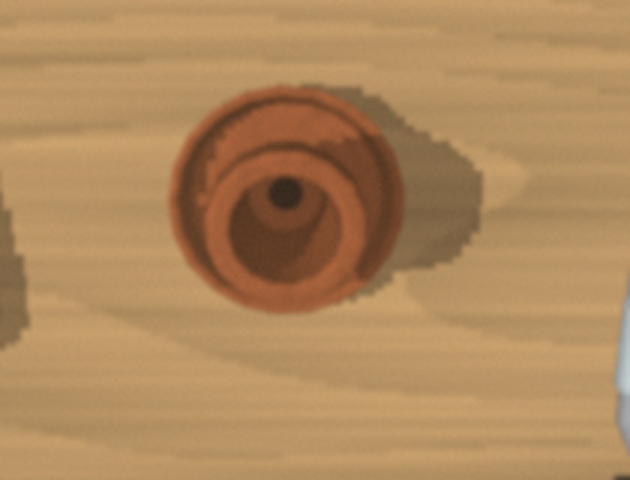

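The small pot is upright and within about 1 mm of its saucer's centre: hole (286,193), saucer (287,199). Time remains, so I'll regrasp the large pot and shift it about 4 mm towards the robot.

Request:
send_rows(
  increments=[
    {"gripper":-1,"linear":[-0.01,-0.05,0],"delta_rot":[0,0,0]},
    {"gripper":-1,"linear":[-0.02,-0.1,0],"delta_rot":[0,0,0]},
    {"gripper":-1,"linear":[-0.04,-0.15,0],"delta_rot":[0,0,0]},
    {"gripper":-1,"linear":[-0.055,-0.2,0],"delta_rot":[0,0,0]},
    {"gripper":-1,"linear":[-0.065,-0.245,0],"delta_rot":[0,0,0]},
    {"gripper":-1,"linear":[-0.065,-0.249,-0.04],"delta_rot":[0,0,0]},
    {"gripper":-1,"linear":[-0.065,-0.249,-0.07],"delta_rot":[0,0,0]},
    {"gripper":-1,"linear":[-0.065,-0.249,-0.07],"delta_rot":[0,0,0]},
  ],
)

```text
clock: 29.8
position: [0.4711, -0.3711, 0.0961]
ee_rot: [-0.004, 0.001, 1.0, 0.004]
contact_force: [0.1, 1.5, 0.6]
width: 0.0852
gripper_force: 0.0
```

Request:
send_rows(
  increments=[
    {"gripper":-1,"linear":[0,0,0],"delta_rot":[0,0,0]},
    {"gripper":-1,"linear":[0,0,0],"delta_rot":[0,0,0]},
  ],
)

```text
clock: 30.0
position: [0.4754, -0.3736, 0.1025]
ee_rot: [0.001, -0.0, 1.0, -0.001]
contact_force: [-0.2, 0.9, -0.0]
width: 0.0854
gripper_force: 0.0
```

Request:
send_rows(
  increments=[
    {"gripper":-1,"linear":[0,0.001,-0.03],"delta_rot":[0,0,0]},
    {"gripper":-1,"linear":[0,0.001,-0.055],"delta_rot":[0,0,0]},
    {"gripper":-1,"linear":[0,0.001,-0.068],"delta_rot":[0,0,0]},
    {"gripper":-1,"linear":[0,0.001,-0.068],"delta_rot":[0,0,0]},
    {"gripper":-0.7,"linear":[0,0.001,-0.068],"delta_rot":[0,0,0]},
    {"gripper":-0.5,"linear":[0,0.001,-0.068],"delta_rot":[0,0,0]},
    {"gripper":-0.3,"linear":[0,0.001,-0.068],"delta_rot":[0,0,0]},
    {"gripper":-0.2,"linear":[0,0.001,-0.068],"delta_rot":[0,0,0]},
  ],
  newtons=30,
)

```text
clock: 30.8
position: [0.4754, -0.373, 0.0348]
ee_rot: [0.001, -0.0, 1.0, -0.001]
contact_force: [0.1, 0.4, 5.7]
width: 0.068
gripper_force: 34.2
```

Request:
send_rows(
  increments=[
    {"gripper":-0.2,"linear":[0,0,0.003],"delta_rot":[0,0,0]},
    {"gripper":-0.2,"linear":[0,0,0.006],"delta_rot":[0,0,0]},
    {"gripper":-0.2,"linear":[-0.002,0,0.006],"delta_rot":[0,0,0]},
    {"gripper":-0.2,"linear":[-0.004,0,0.006],"delta_rot":[0,0,0]},
    {"gripper":-0.2,"linear":[-0.004,0,0.006],"delta_rot":[0,0,0]},
  ],
)

```text
clock: 31.3
position: [0.4696, -0.3718, 0.0385]
ee_rot: [-0.0, 0.0, 1.0, 0.0]
contact_force: [0.1, 0.4, -0.9]
width: 0.0677
gripper_force: 34.0
```

Request:
send_rows(
  increments=[
    {"gripper":-0.2,"linear":[0.0015,0,-0.002],"delta_rot":[0,0,0]},
    {"gripper":-0.2,"linear":[0.0015,0,-0.0035],"delta_rot":[0,0,0]},
    {"gripper":-0.2,"linear":[0.0015,0,-0.0042],"delta_rot":[0,0,0]},
    {"gripper":-0.2,"linear":[0.0015,0,-0.0042],"delta_rot":[0,0,0]},
  ],
)

```text
clock: 31.7
position: [0.4718, -0.3721, 0.0349]
ee_rot: [0.0, -0.0, 1.0, 0.0]
contact_force: [-0.9, 0.7, 3.1]
width: 0.068
gripper_force: 34.2
```

Request:
send_rows(
  increments=[
    {"gripper":-0.7,"linear":[0,0,0],"delta_rot":[0,0,0]},
    {"gripper":-0.9,"linear":[0,0,0],"delta_rot":[0,0,0]},
    {"gripper":-1,"linear":[0,0,0],"delta_rot":[0,0,0]},
    {"gripper":-1,"linear":[0,0,0],"delta_rot":[0,0,0]},
    {"gripper":-1,"linear":[0,0,0.02],"delta_rot":[0,0,0]},
    {"gripper":-1,"linear":[0,0,0.06],"delta_rot":[0,0,0]},
    {"gripper":-1,"linear":[0,0,0.11],"delta_rot":[0,0,0]},
    {"gripper":-1,"linear":[0,0,0.16],"delta_rot":[0,0,0]},
  ],
)

```text
clock: 32.5
position: [0.4713, -0.3717, 0.1958]
ee_rot: [-0.0, -0.0, 1.0, 0.001]
contact_force: [1.3, -1.0, -0.3]
width: 0.0856
gripper_force: 0.0
```

Request:
send_rows(
  increments=[
    {"gripper":-1,"linear":[-0.02,0.02,0.03],"delta_rot":[0,0,0]},
    {"gripper":-1,"linear":[-0.02,0.02,0.03],"delta_rot":[0,0,0]},
    {"gripper":-1,"linear":[-0.02,0.02,0.03],"delta_rot":[0,0,0]},
  ],
)

```text
clock: 32.8
position: [0.4517, -0.352, 0.2252]
ee_rot: [0.001, -0.0, 1.0, -0.001]
contact_force: [0.4, -0.1, -0.1]
width: 0.0852
gripper_force: 0.0
```

Run:
```python
from h import *
d=look("w_LL"); t=cam("top")["pixels"]
a=cv2.resize(d["pixels"],(400,300)); b=cv2.resize(t,(400,300))
p=ray
c=cv2.resize(d["pixels"][130:310,170:410],(400,300),interpolation=cv2.INTER_CUBIC)
cv2.imwrite("pics/fin.png",np.hstack([c,b]))
```

```text
(no output)
```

View pics/fin.png

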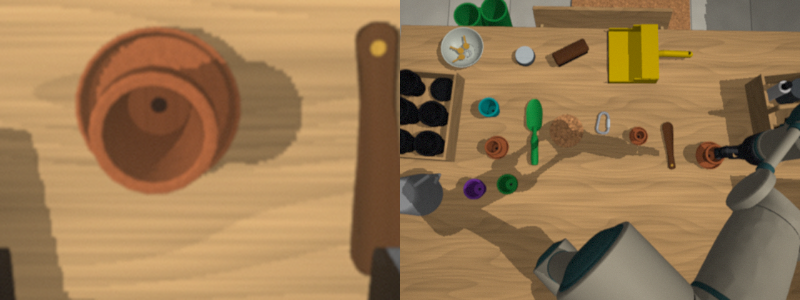

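The close view shows the large pot upright with its hole at (158,104), near the saucer centre at about (159,105). The top view shows each pot on its own saucer, with the trowel, shoe horn and carabiner in place and the gripper clear.

```bash
python3 -c "
from rig import sign_off
print(sign_off())"
```

```text
the job is handed in; nothing more can be done
None
```

The job is handed in at about 33 s of the 107 s allowed: each pot stands upright on its own saucer, within about 2–3 mm of the middle by the camera measurements, and I saw no sign that the saucers, trowel, shoe horn or carabiner had moved.

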